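# Snug up the taper plug of the pressure-test manifold

### The job

Close the open port of the pressure-test manifold: take the red T-key from its stand, set its socket fully home over the square head of the brass taper plug and turn it clockwise until the plug goes snug, at about 0.5 newton metre, no further. A taper thread has no stop and every port bites at a different angle, so go by the feel of the resistance; turn the plug only with the key, then put the key back upright in the pocket of its stand and leave the things around undisturbed.

Things in the scene. Friction and masses are not known exactly. Their poses are not given: they have to be found in the camera images.
- manifold: pressure-test manifold fixed to the bench: aluminium block 64 x 150 mm, top 65 mm above the bench, on a dark base plate 120 x 190 mm; dial gauge (top at 119 mm) on its -y end, black valve knob on its +y end, a hexagon plug in its second port. Origin on the bench below the open port's axis; x to its rear, y along the block. Within 100 mm of this axis nothing is higher than the square-headed plug
- bushing: brass hexagonal bushing, 49 mm over corners, screwed into the block's top round the plug; fixed. Origin on the bench below the port axis; its top face is 73 mm above the bench. The depth at which its taper grips the plug differs by tenths of a millimetre from start to start, less than can be measured. Leaning on the key adds friction that is not tightness
- plug: brass taper plug, started by hand in the bushing (clockwise from above tightens, 2.2 mm down a turn). Origin on its axis, level with the bushing's top. It turns against 0.08 N m until the taper bites, 0.05 to 1.15 rad from its start; then the resistance grows by about 2 N m per rad. Snug is 0.5 N m (0.4 to 0.6 good), 0.75 overstresses the bushing. It stays as left; turned back it loosens
- plug_head (a point): centre of the plug's square head (half-way up), turning with it: the head is 18 x 18 mm, its flats square to this x and y, 16 mm high, its upper 3.5 mm bevelled to 13 mm. Its top is 8 mm above this point; the flat round shoulder (31 mm) on which the key's socket comes to rest is 8 mm below
- key_grip (a point): centre of the red handle of the loose T-key (about 0.3 kg, 90 mm tall): a bar 110 mm long along the key's y, 16 mm thick along x, 24 mm high, gripped across x from above. A steel shaft (17 mm) leads down to the socket, whose mouth is 78 mm below this point. z up when upright
- key_mouth (a point): centre of the open lower end of the T-key's square socket, axes as key_grip. Outside 30 mm square (41 mm over the rounded corners), inside 20 mm square (2 mm more than the head) and 18 mm deep, sides along the key's x and y; fits the head in four positions, with about 0.1 rad of play either way. Fully home this point lies 8 mm below plug_head
- pocket (a point): centre of the floor of the round pocket in the key's stand, where the key's mouth rests at first: 46 mm across, 20 mm deep, in a fixed grey block 85 x 150 x 30 mm whose sides are along this x and y. Small brass plugs stand on the block 54 mm to either side in y, up to 16 mm above its top. The key may stand in the pocket at any yaw
- pot: round sample pot with tan lid, 67 mm wide, 26 mm high, loose on the bench behind the manifold; origin at its underside; a bystander
- beaker: glass beaker, 45 mm wide, 57 mm high, loose on the bench in front of the balance (whose clear shield stands 253 mm high); origin at its underside; a bystander
- jar_b: clear glass jar, 56 mm wide, 42 mm high, loose on the bench behind the key's stand; origin at its underside; a bystander
- jar: clear glass jar, 56 mm wide, 42 mm high, loose on the bench to the left of the key's stand; origin at its underside; a bystander

How it is judged:
By the outcome, as a careful person would: the job done as asked, in the order asked, and still so for the second after the job is handed in, with the robot touching nothing.
It also fails if it takes over 72 s, if anything falls off the work surface, if the arm or the gripper's body presses on something with over 40 N, if the wrist force passes 120 N, or if a joint passes its speed limit or range.

### The arm

A 6-joint arm with a two-finger parallel gripper is mounted at the origin on a cart in front of the work surface, level with it; the furniture and walls round the work are solid. World frame = base frame: x ahead of the robot, y to its left, z up, the work surface at z = 0. Lengths are in m, angles in rad, forces in N, time in s.
With the tool pointing down it reaches from about 0.225 to 0.875 m from the base axis. Payload 3.4 kg.
Tool frame: the origin (TCP) lies midway between the tips of the shut fingers; the grasp point (between the pads) lies 19 mm behind it (manip.grasp_offset is the distance from the TCP to the grasp point, in m); x points along the fingers, y is the direction in which the jaws open and shut, and the axes are right-handed (so a half turn about x gives the same grasp; the last joint's range is limited). The gripper opens to 85 mm and grips with 20 to 120 N. Pads are 22 mm wide; open, the fingers measure 114 mm over their backs; the gripper's body (76 mm by 85 mm) begins 54 mm behind the grasp point. The pads swing forward as they close: fully open they stand 13 mm farther back than shut.
Start: joints at [-1.459, 0.276, 1.505, -0, 1.361, -0.121], TCP at [0.133, -0.56, 0.231] pointing down, gripper open.
Joint ranges: [-2.89, 2.89], [-0.75, 2.08], [0.22, 2.7], [-1.18, 4.32], [0.11, 2.71], [-2.7, 2.7]. Speed limits (rad/s): [2.57, 2.57, 3.14, 3.14, 3.14, 3.14].

### API

Orientations are given as a unit quaternion [w, x, y, z].
In Python, from rig import manip gives the robot as it stands.
- The arm moves only by the shell command python3 -m creep 'ROWS' [OPENING] [FORCE]. ROWS is a JSON object of lists of equal length, an entry for each row: "delta_pos": the shift along the tool's x, y, z in cm, a list of three; "dr": the turn, a rotation vector about the tool's x, y, z in rad, a list of three. In form: {"delta_pos": [[dx, dy, dz], ...], "dr": [[rx, ry, rz], ...]}. A call has 1 to 10 rows; each row is the pose to reach, as a shift and turn from the pose commanded when the call began, along the tool's axes at that moment; what a row does not reach only later rows make up. A row lasts 1/10 s, in which the tool goes at most 50 mm and 8.59 degrees, less where a joint would pass 70% of its speed; a pose out of reach is approached as far as the arm can. A call with a gripper value outside its range is refused whole. OPENING is the opening, from -1 (shut) to 1 (fully open), set as the call begins (- or left out, the last holds). The fingers move at their own pace and stop on an object; FORCE is the grip in N (left out, the last holds). Time passes only in rows, so rows that repeat a pose let the fingers close. It gives the time, the measured TCP pose, the force and the opening at its end, in the units of the state.
- manip.get_state(): the state, without advancing time (a new reading comes with each control period).
- manip.get_image(name): name is "scene" or "top"; returns a dict with "pixels" (384x512x3 uint8, blue, green, red), "depth" (384x512 float32, m along the optical axis (not along the pixel's ray), 0 where there is no reading), "intrinsics" (3x3 intrinsics, pixels), "k1" (the pictures are not rectified: a ray, as slopes to the right and down, at radius r is drawn at 1 + k1 r^2 times it, then the intrinsics apply), "rvec" (rotation vector, rad) and "tvec" (3), from world to camera coordinates, as OpenCV has them. Camera axes: x right, y down, z forward; pixel columns grow to the right and rows downward; lengths in m; the calibration is good to about 2 mm. A picture is of the moment at which its call begins.
- manip.sign_off(): hands the job in, once; it reports no verdict.
The state is a dict: "clock": time; "qpos": joint angles; "qd": joint speeds; "effort": joint torques, N m; "position": TCP position; "ee_rot": TCP orientation; "contact_force": force on the tool from outside, world axes, zero at the start; "moment": the same for the moment, N m; "width": finger opening in m.
Only numpy, scipy, OpenCV 4.12 (cv2) and the standard library are available. Lean on these libraries where they do the work, as an engineer would, in place of code of your own. Each camera call takes 0.05 s, during which the arm holds its last target. There are 200 camera calls.

## Working session

There is one attempt and no reset: what is moved stays moved. The work goes in short steps, Python scripts to look and compute and a shell command to move; the robot and the scene stay as the last step left them, time stands still between calls to the robot, and variables do not carry over. Pictures are saved under pics/ and viewed, about 8 in all and at most 12, crops included, and the job is handed in when it is done.

```bash
mkdir -p pics; ls
python3 - <<'E'
from rig import manip
import cv2,pickle
d={}
for n in("scene","top"):
    i=manip.get_image(n);d[n]=i;cv2.imwrite(f"pics/{n}0.png",i["pixels"])
    print(n,i["intrinsics"].tolist(),i["k1"],i["rvec"],i["tvec"])
pickle.dump(d,open("d0.pkl","wb"))
print(manip.get_state(), manip.grasp_offset)
E
```

```text
pics
scene [[476.7574453546896, 0.0, 266.02761981918974], [0.0, 476.7574453546896, 199.36212596571673], [0.0, 0.0, 1.0]] -0.10942119759725782 [ 0.68619431 -2.39542502  1.3684559 ] [0.40957402 0.2116147  1.20895831]
top [[468.63939140090525, 0.0, 255.53374308960707], [0.0, 468.63939140090525, 196.9017318617868], [0.0, 0.0, 1.0]] -0.1508334590338608 [ 2.17649804 -2.21410466  0.07213018] [-0.01562231  0.49412873  1.37388699]
{'clock': 0.1, 'qpos': array([-1.45900853e+00,  2.76539213e-01,  1.50598977e+00, -8.02310932e-06,
        1.36072478e+00, -1.20990493e-01]), 'qd': array([-1.37885515e-05, -2.28233533e-03, -2.68816031e-03,  1.29121093e-03,
        4.54548357e-04,  1.37052103e-03]), 'effort': array([ 1.99946546e-03, -4.17700303e+01, -2.46405154e+01, -1.98868552e-04,
        5.72692050e-03, -2.53650779e-05]), 'position': array([ 0.13258644, -0.55902162,  0.23052865]), 'ee_rot': array([-0.08152713, -0.70232242, -0.08270173,  0.70232256]), 'contact_force': array([0.25375457, 0.11264861, 0.72842993]), 'moment': array([-0.00477738,  0.01836019, -0.02807291]), 'width': 0.08544313677769788} 0.0187
```

View pics/scene0.png

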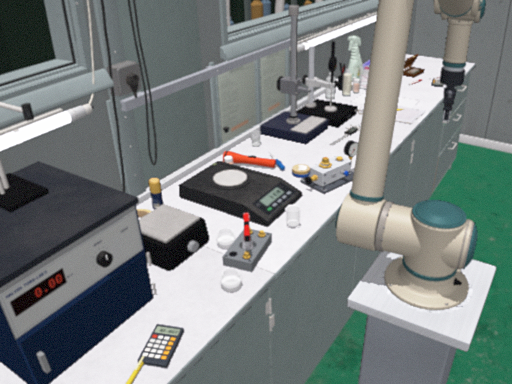

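View pics/top0.png

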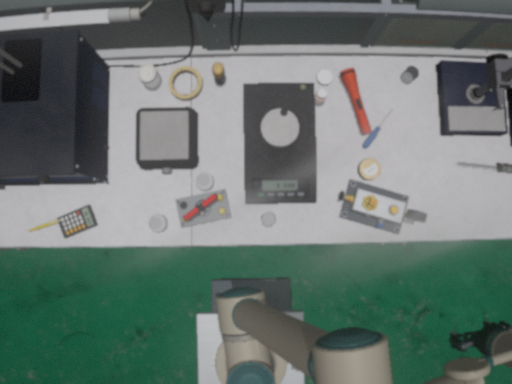

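The scene view shows the key in its stand at about (247,235) and the manifold at about (328,172). In the top view the stand is at about (203,208) and the port at about (370,203). I'll enlarge both.

Run:
```python
import cv2,pickle,numpy as np
d=pickle.load(open("d0.pkl","rb"))
t=d["top"]["pixels"];s=d["scene"]["pixels"]
def c(im,x,y,w,h,k): 
    return cv2.resize(im[y:y+h,x:x+w],None,fx=k,fy=k,interpolation=cv2.INTER_CUBIC)
a=np.hstack([c(t,165,170,80,60,5),c(t,330,160,80,60,5)])
b=np.hstack([c(s,210,205,80,60,5),c(s,285,140,80,60,5)])
cv2.imwrite("pics/crop0.png",np.vstack([a,b]))
```

```text
(no output)
```

View pics/crop0.png

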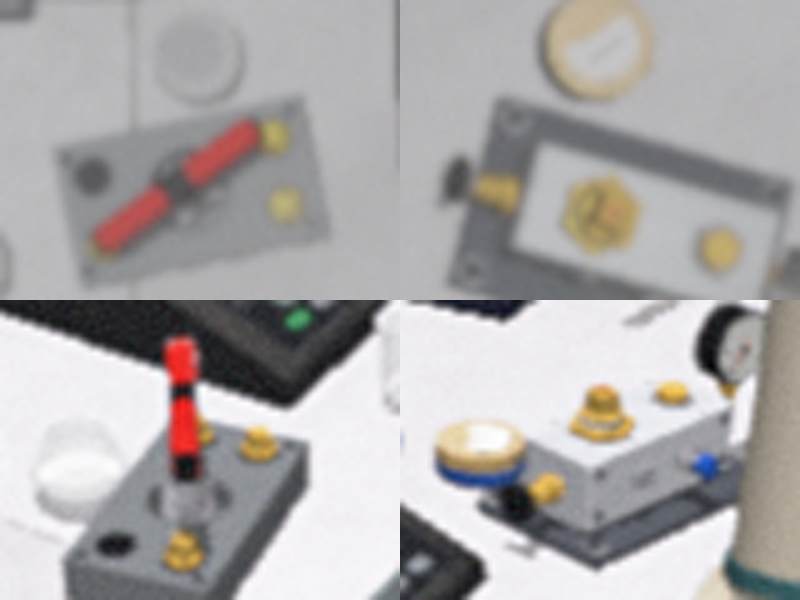

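The crop shows the handle running from crop (104,240) to (250,132), centred near full pixel (200.4,207.4). The bushing is near full pixel (370,203). I'll average several frames for the plug head's yaw and triangulate the points.

```bash
cat > h.py <<'E'
import cv2,pickle,numpy as np
from scipy.spatial.transform import Rotation as R
def cam(i):
    Rm=cv2.Rodrigues(np.array(i["rvec"],float))[0];t=np.array(i["tvec"],float).ravel()
    return Rm,t,np.array(i["intrinsics"]),np.array([i["k1"],0,0,0,0],float)
def ray(i,uv):
    Rm,t,K,D=cam(i);p=cv2.undistortPointsIter(np.array([[uv]],float),K,D,None,None,(3,50,1e-10)).ravel()
    return -Rm.T@t,Rm.T@np.array([p[0],p[1],1])
def atz(i,uv,z):
    o,d=ray(i,uv);return o+d*(z-o[2])/d[2]
def proj(i,P):
    Rm,t,K,D=cam(i);return cv2.projectPoints(np.array(P,float).reshape(-1,1,3),cv2.Rodrigues(Rm)[0],t,K,D)[0].reshape(-1,2)
def tri(ia,a,ib,b):
    o1,d1=ray(ia,a);o2,d2=ray(ib,b)
    s=np.linalg.lstsq(np.c_[d1,-d2],o2-o1,rcond=None)[0]
    p,q=o1+s[0]*d1,o2+s[1]*d2
    return (p+q)/2,np.linalg.norm(p-q)
E
python3 - <<'E'
from rig import manip
from h import *
d={}
for n in("scene","top"):
    L=[manip.get_image(n) for _ in range(8)]
    i=L[-1];i["pixels"]=np.mean([l["pixels"].astype(float) for l in L],0)
    Z=np.array([l["depth"] for l in L]);i["depth"]=np.median(Z,0);d[n]=i
pickle.dump(d,open("d1.pkl","wb"))
t,s=d["top"],d["scene"]
print("key",tri(t,(200.4,207.4),s,(246.3,223)))
print("head",tri(t,(370.2,203),s,(325.6,160)))
def dep(i,u,v):
    o,r=ray(i,(u,v));Rm=cam(i)[0];return o+r*i["depth"][int(round(v)),int(round(u))]
for p in((370,203),(200,207),(193,213),(210,200),(182,205)):print(p,dep(t,*p))
for n,b in(("top",(355,188,30,30)),("scene",(308,148,36,30))):
    x,y,w,h=b
    im=np.clip(d[n]["pixels"][y:y+h,x:x+w]*1.0,0,255).astype(np.uint8)
    im=cv2.resize(im,None,fx=11,fy=16,interpolation=cv2.INTER_CUBIC) if 0 else cv2.resize(im,None,fx=11,fy=11,interpolation=cv2.INTER_CUBIC)
    im=cv2.copyMakeBorder(im,0,330-im.shape[0],0,396-im.shape[1],cv2.BORDER_CONSTANT)
    cv2.imwrite(f"pics/z_{n}.png",im)
cv2.imwrite("pics/z.png",np.hstack([cv2.imread("pics/z_top.png"),cv2.imread("pics/z_scene.png")]))
# red handle blob in top
for n in d:
    p=d[n]["pixels"];m=((p[...,2]>130)&(p[...,1]<90)&(p[...,0]<110)).astype(np.uint8)
    k,l,st,c=cv2.connectedComponentsWithStats(m)
    for j in range(1,k):
        if st[j,4]>20:print(n,st[j].tolist(),c[j])
E
```

```text
key (array([0.46272565, 0.13075647, 0.09946889]), np.float64(0.0012835430483375035))
head (array([ 0.46555796, -0.34847202,  0.08906654]), np.float64(0.002471453454022806))
(370, 203) [ 0.46625472 -0.34480104  0.09886748]
(200, 207) [0.46326443 0.13135385 0.10084623]
(193, 213) [0.44691165 0.15109116 0.10059531]
(210, 200) [0.48219537 0.10314279 0.10225817]
(182, 205) [0.47266862 0.19196716 0.03154873]
scene [224, 151, 52, 17, 303] [252.14851485 160.35973597]
scene [243, 212, 7, 10, 47] [245.82978723 216.9787234 ]
scene [244, 225, 6, 11, 57] [246.45614035 230.50877193]
top [343, 72, 22, 55, 394] [353.16497462  93.21827411]
top [202, 195, 15, 12, 81] [208.98765432 200.49382716]
top [185, 207, 14, 13, 75] [191.72       213.37333333]
```

View pics/z.png

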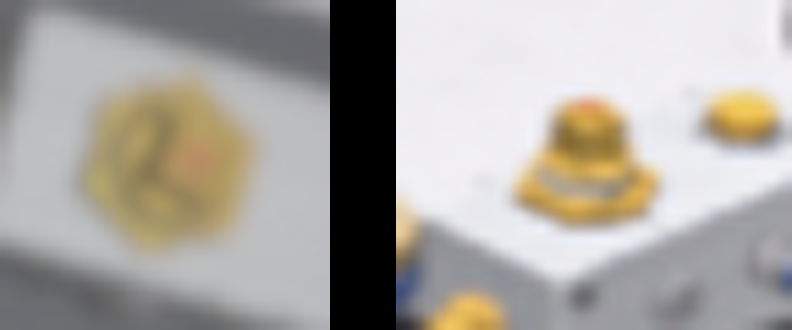

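The top crop shows the head's reddish top at about full pixel (371.8,201.7), with its shaded sides on the left and below. In the scene crop the top is at about (325.1,157). Next I'll fit the square to both depth clouds.

Run:
```python
from h import *
from scipy.optimize import least_squares
d=pickle.load(open("d1.pkl","rb"));t,s=d["top"],d["scene"]
print("headtop",tri(t,(371.8,201.7),s,(325.1,157.2)))
C={}
for n,b in(("top",(350,183,42,42)),("scene",(300,140,50,45))):
    i=d[n];o=None;P=[]
    for v in range(b[1],b[1]+b[3]):
        for u in range(b[0],b[0]+b[2]):
            z=i["depth"][v,u]
            if z>0:
                o,r=ray(i,(u,v));P.append(o+r*z)
    P=np.array(P);C[n]=P
    c0=np.array([.466,-.349]);r=np.linalg.norm(P[:,:2]-c0,axis=1)
    q=P[(r<.02)]; print(n,len(q),"z pct",np.percentile(q[:,2],[5,25,50,75,90,98]).round(4),"cam",o)
    h=P[(r<.025)&(P[:,2]>.088)]; print("  head pts",len(h),h.mean(0),np.ptp(h,0))
    blk=P[(r>.03)&(r<.06)&(P[:,2]>.05)];print("  blk z",np.median(blk[:,2]))
# print top depth-based height map
i=t
for v in range(195,212):
    print(v,*[f"{int(round(1000*(lambda o,r:(o+r*i['depth'][v,u])[2])(*ray(i,(u,v))))):3d}" for u in range(360,384)])
pickle.dump(C,open("C.pkl","wb"))
```

```text
headtop (array([ 0.46889354, -0.35084918,  0.09794267]), np.float64(0.0021966527455933977))
top 162 z pct [0.0688 0.0742 0.0814 0.0946 0.098  0.0992] cam [ 0.41296259 -0.01315606  1.40045047]
  head pts 48 [ 0.46942418 -0.35068576  0.09661031] [0.02264131 0.0234887  0.01146545]
  blk z 0.06603777588067539
scene 98 z pct [0.0662 0.0735 0.0808 0.089  0.0964 0.0982] cam [-0.17562916  1.00247387  0.79894455]
  head pts 26 [ 0.46660502 -0.34736892  0.09445614] [0.02061337 0.01628275 0.00980393]
  blk z 0.0644413387278735
195  67  65  67  67  66  68  66  65  76  75  75  75  76  75  67  67  66  67  65  66  65  66  65  67
196  67  69  66  66  74  73  75  72  73  76  75  74  75  72  72  67  65  67  66  66  66  68  68  65
197  67  65  67  66  75  75  72  75  73  81  84  82  82  81  74  73  69  66  66  67  69  67  67  65
198  67  65  67  67  73  75  76  79  83  81  93  94  81  82  80  75  73  67  66  68  67  66  67  67
199  67  64  69  72  73  75  79  82  81  85  95  99  98  96  81  83  74  74  65  67  67  65  64  66
200  67  66  63  73  74  73  82  84  82  91  98  99 101 100  95  95  73  75  7
[... 421 characters left out ...]

205  64  67  66  73  74  73  77  83  82  82  83  91  96  96  98  83  74  74  67  67  66  65  66  68
206  67  66  64  67  73  74  74  80  84  82  85  81  84  89  80  75  73  66  67  69  67  67  66  67
207  65  66  68  65  65  73  73  74  75  82  81  83  83  80  75  73  74  67  65  65  66  66  69  67
208  65  67  66  67  67  69  73  74  73  75  74  74  74  74  75  73  75  68  65  65  66  68  67  67
209  67  65  65  66  68  67  69  73  73  74  73  74  74  72  66  65  65  68  66  66  67  66  65  66
210  65  66  67  66  67  65  68  69  74  73  67  65  66  65  67  67  68  67  65  65  66  68  65  67
211  64  66  65  66  67  66  66  65  66  66  67  67  66  66  65  66  67  68  65  65  65  66  66  65
```

```bash
cat > fit.py <<'E'
from h import *
from scipy.optimize import minimize
zs=np.arange(.1035,.06,-.0004)
def H(x,y,p):
    cx,cy,yaw,top,hy=p
    dx,dy=x-cx,y-cy
    c,s=np.cos(yaw),np.sin(yaw);a=np.maximum(abs(c*dx+s*dy),abs(-s*dx+c*dy))
    r=np.hypot(dx,dy)
    hx=np.max([abs(dx*np.cos(hy+k*np.pi/3)+dy*np.sin(hy+k*np.pi/3)) for k in range(3)],0)
    z=np.where(hx<.02122,.073,.065)
    z=np.where(r<.0155,top-.016,z)
    b=np.minimum(top,top-(a-.0065)/.0025*.0035)
    return np.where(a<.009,b,z)
def rays(i,b,ss=2):
    us=[(u,v) for v in range(b[1],b[1]+b[3]) for u in range(b[0],b[0]+b[2])]
    D=np.array([i["depth"][v,u] for u,v in us]);out=[]
    for du in (-.25,.25):
        for dv in(-.25,.25):
            q=[ray(i,(u+du,v+dv)) for u,v in us];out.append((q[0][0],np.array([e[1] for e in q])))
    return D,out
def pred(out,p):
    L=[]
    for o,d in out:
        P=o[:,None,None]+d.T[:,:,None]*((zs-o[2])[None,None]/d[:,2][None,:,None])
        hit=H(P[0],P[1],p)>=zs
        k=np.argmax(hit,1);L.append((zs[k]-o[2])/d[:,2])
    return np.median(L,0)
if __name__=="__main__":
    d=pickle.load(open("d1.pkl","rb"))
    for n,b,c in(("top",(357,190,27,26),(.469,-.351)),("scene",(309,147,34,28),(.467,-.348))):
        D,out=rays(d[n],b);m=D>0
        f=lambda p:np.mean(np.minimum(abs(pred(out,[p[0],p[1],p[2],p[3],p[4]])-D-p[5])[m],.008))
        res=[]
        for y0 in np.radians([0,22,45,67]):
            for hy in np.radians([0,30]):
                x0=np.array([*c,y0,.098,hy,0]);sx=np.vstack([x0]+[x0+np.eye(6)[k]*[.003,.003,.3,.002,.25,.002][k] for k in range(6)])
                r=minimize(f,x0,method="Nelder-Mead",options=dict(initial_simplex=sx,maxiter=220));res.append((r.fun,r.x))
        res.sort(key=lambda e:e[0])
        for e in res[:4]:print(n,round(e[0]*1e3,3),e[1][:2].round(4),"yaw%90",round(np.degrees(e[1][2])%90,1),"top",e[1][3].round(4),"hex%60",round(np.degrees(e[1][4])%60,1),e[1][5].round(4))
E
time python3 fit.py
python3 - <<'E'
from h import *
d=pickle.load(open("d1.pkl","rb"));t,s=d["top"],d["scene"]
a,b=atz(t,(208.99,200.49),.1),atz(t,(191.72,213.37),.1);v=(b-a)[:2]
print("handle",(a+b)/2,np.degrees(np.arctan2(v[1],v[0])),np.linalg.norm(v))
# block yaws (top crop corners at z=.03)
for P,z in(([(55,150),(300,97),(330,238),(85,288)],.03),):
    w=np.array([atz(t,(165+x/5-.4,170+y/5-.4),z) for x,y in P]);print(w.round(4).tolist(),w.mean(0))
print(tri(t,(200.36,206.93),s,(246.15,223.9)))
E
```

```text
top 2.026 [ 0.4699 -0.352 ] yaw%90 64.1 top 0.0971 hex%60 12.1 0.0015
top 2.051 [ 0.4696 -0.3522] yaw%90 61.9 top 0.097 hex%60 13.4 0.0015
top 2.061 [ 0.4698 -0.3522] yaw%90 62.5 top 0.0968 hex%60 10.2 0.0016
top 2.078 [ 0.47   -0.3523] yaw%90 58.0 top 0.0975 hex%60 9.2 0.0016
scene 5.919 [ 0.47   -0.3533] yaw%90 59.5 top 0.0978 hex%60 12.0 0.0023
scene 5.924 [ 0.47   -0.3535] yaw%90 62.2 top 0.0977 hex%60 12.2 0.0024
scene 5.925 [ 0.4701 -0.3537] yaw%90 60.9 top 0.0974 hex%60 11.4 0.0025
scene 5.926 [ 0.4701 -0.3535] yaw%90 63.2 top 0.0978 hex%60 12.2 0.0026
handle [0.46347684 0.13046373 0.1       ] 125.80753763757416 0.059897230297812146
[[0.4889, 0.211, 0.03], [0.5176, 0.0664, 0.03], [0.4347, 0.0499, 0.03], [0.4077, 0.194, 0.03]] [0.46223465 0.13033019 0.03      ]
(array([0.46378238, 0.13095186, 0.09635994]), np.float64(0.0003938316314247505))
real	3m2.954s
user	1m58.050s
sys	1m4.870s
```

```bash
cat > go.py <<'E'
# usage: go.py x y z yaw_of_tool_y_deg  -> shift (cm, tool axes) and turn from measured pose to tool-down target
import sys;from h import *;from rig import manip
s=manip.get_state();q=s["ee_rot"];Rt=R.from_quat([q[1],q[2],q[3],q[0]])
a=np.array([float(v) for v in sys.argv[1:5]]);M=Rt.as_matrix();cur=np.degrees(np.arctan2(M[1,1],M[0,1]))
y=np.radians(a[3]);ty=np.array([np.cos(y),np.sin(y),0]);tx=np.array([0,0,-1.]);T=np.c_[tx,ty,np.cross(tx,ty)]
print("clock",round(s["clock"],2),"pos",s["position"].round(4),"yawY",cur.round(2),"tilt",M[:,0].round(4),"j",s["qpos"].round(3),"w",s["width"].round(4),"F",s["contact_force"].round(2),"M",s["moment"].round(3))
print("dpos_cm",(M.T@(a[:3]-s["position"])*100).round(3),"dr",R.from_matrix(M.T@T).as_rotvec().round(4))
E
python3 go.py .3 -.1 .23 35.8;python3 go.py .4635 .1305 .2 35.8;python3 go.py .4635 .1305 .2 -144.2;python3 go.py .47 -.3525 .2 62
```

```text
Traceback (most recent call last):
  File "go.py", line 6, in <module>
    print("clock",round(s["clock"],2),"pos",s["position"].round(4),"yawY",cur.round(2),"tilt",M[:,0].round(4),"j",s["qpos"].round(3),"w",s["width"].round(4),"F",s["contact_force"].round(2),"M",s["moment"].round(3))
                                                                                                                                         ^^^^^^^^^^^^^^^^
AttributeError: 'float' object has no attribute 'round'
Traceback (most recent call last):
  File "go.py", line 6, in <module>
    print("clock",round(s["clock"],2),"pos",s["position"].round(4),"yawY",cur.round(2),"tilt",M[:,0].round(4),"j",s["qpos"].round(3),"w",s["width"].round(4),"F",s["contact_force"].round(2),"M",s["moment"].round(3))
                                                                                                                                         ^^^^^^^^^^^^^^^^
AttributeError: 'float' object has no attribute 'round'
Traceback (most recent call last):
  File "go.py", line 6, in <module>
    print("clock",round(s["clock"],2)
[... 183 characters left out ...]
                                                                                                                                    ^^^^^^^^^^^^^^^^
AttributeError: 'float' object has no attribute 'round'
Traceback (most recent call last):
  File "go.py", line 6, in <module>
    print("clock",round(s["clock"],2),"pos",s["position"].round(4),"yawY",cur.round(2),"tilt",M[:,0].round(4),"j",s["qpos"].round(3),"w",s["width"].round(4),"F",s["contact_force"].round(2),"M",s["moment"].round(3))
                                                                                                                                         ^^^^^^^^^^^^^^^^
AttributeError: 'float' object has no attribute 'round'
```

```bash
sed -i 's/s\["width"\].round(4)/round(s["width"],4)/' go.py
python3 go.py .3 -.1 .23 35.8;python3 go.py .4635 .1305 .2 35.8|tail -1;python3 go.py .4635 .1305 .2 -144.2|tail -1;python3 go.py .47 -.3525 .2 62|tail -1
```

```text
clock 0.9 pos [ 0.1327 -0.5595  0.2314] yawY -76.66 tilt [ 0.e+00 -1.e-04 -1.e+00] j [-1.459  0.276  1.505 -0.     1.361 -0.121] w 0.0853 F [-0.16 -0.41  0.22] M [-0.026  0.013  0.026]
dpos_cm [  0.13  -40.852 -26.884] dr [-1.9628e+00  1.0000e-04 -1.0000e-04]
dpos_cm [  3.127 -59.509 -48.111] dr [-1.9628e+00  1.0000e-04 -1.0000e-04]
dpos_cm [  3.127 -59.509 -48.111] dr [ 1.1788e+00 -1.0000e-04 -1.0000e-04]
dpos_cm [  3.133 -12.362 -37.6  ] dr [-2.4201e+00  2.0000e-04 -0.0000e+00]
```

```bash
python3 -m creep '{"delta_pos":[[0,-2,-1.3],[0,-6,-4],[0,-10.5,-7],[0,-15,-10],[0,-19.5,-13],[0,-24,-16],[0,-28.5,-19],[0,-33,-22],[0,-37,-24.5],[0,-40.8,-26.9]],"dr":[[-0.1,0,0],[-0.25,0,0],[-0.4,0,0],[-0.54,0,0],[-0.68,0,0],[-0.82,0,0],[-0.96,0,0],[-1.1,0,0],[-1.25,0,0],[-1.4,0,0]]}' 1
python3 go.py .4635 .1305 .15 35.8
```

```text
clock: 1.9
position: [0.2951, -0.1144, 0.2317]
ee_rot: [0.517, 0.483, 0.516, -0.483]
contact_force: [1.5, -0.2, 0.1]
width: 0.0855
clock 1.9 pos [ 0.2951 -0.1144  0.2317] yawY 3.83 tilt [ 0.0018 -0.001  -1.    ] j [-0.591 -0.134  1.96   0.     1.314 -0.658] w 0.0855 F [ 1.5  -0.23  0.09] M [-0.037 -0.043 -0.018]
dpos_cm [  8.177  18.426 -23.321] dr [-0.5579  0.0015 -0.0014]
```

```bash
python3 -m creep '{"delta_pos":[[1,2,-2.5],[2.5,5,-6],[4,8,-10],[5.5,11,-13.5],[7,14.5,-18],[8.1,17.2,-21.3],[8.1,17.75,-22],[8.1,17.75,-22],[8.1,17.75,-22]],"dr":[[-0.1,0,0],[-0.2,0,0],[-0.3,0,0],[-0.4,0,0],[-0.5,0,0],[-0.563,0,0],[-0.563,0,0],[-0.563,0,0],[-0.563,0,0]]}' 1
python3 go.py .4635 .1305 .069 35.8
```

```text
clock: 2.8
position: [0.4576, 0.1137, 0.1504]
ee_rot: [0.629, 0.322, 0.63, -0.323]
contact_force: [-0.8, 0.1, -0.2]
width: 0.0857
clock 2.8 pos [0.4576 0.1137 0.1504] yawY 35.81 tilt [-0.0011 -0.001  -1.    ] j [ 9.700e-02  1.860e-01  1.845e+00 -1.000e-03  1.113e+00 -5.280e-01] w 0.0857 F [-0.8   0.12 -0.18] M [-0.011 -0.037  0.013]
dpos_cm [ 8.134  1.475 -1.017] dr [0.0002 0.0002 0.0014]
```

```bash
python3 -m creep '{"delta_pos":[[0.5,1.0,-0.7],[1.5,1.48,-1.02],[3.5,1.48,-1.02],[6,1.48,-1.02],[7.6,1.48,-1.02],[8.1,1.48,-1.02],[8.1,1.48,-1.02],[8.1,1.48,-1.02]],"dr":[[0,0,0],[0,0,0],[0,0,0],[0,0,0],[0,0,0],[0,0,0],[0,0,0],[0,0,0]]}' 1
python3 go.py .4635 .1305 .069 35.8
python3 - <<'E'
from rig import manip;import cv2
i=manip.get_image("scene");j=manip.get_image("top")
import numpy as np
a=cv2.resize(i["pixels"][175:265,190:310],None,fx=3.3,fy=3.3);b=cv2.resize(j["pixels"][160:250,140:260],None,fx=3.3,fy=3.3)
cv2.imwrite("pics/g1.png",np.hstack([a,b]))
E
```

```text
clock: 3.6
position: [0.4649, 0.1312, 0.0698]
ee_rot: [0.63, 0.322, 0.629, -0.322]
contact_force: [0.8, 0.6, 0.5]
width: 0.0855
clock 3.6 pos [0.4649 0.1312 0.0698] yawY 35.79 tilt [ 0.0012  0.     -1.    ] j [ 0.131  0.292  1.937 -0.     0.911 -0.493] w 0.0855 F [0.8  0.57 0.53] M [-0.033  0.026 -0.037]
dpos_cm [ 0.081 -0.159 -0.025] dr [-0.0002  0.0007 -0.001 ]
```

View pics/g1.png

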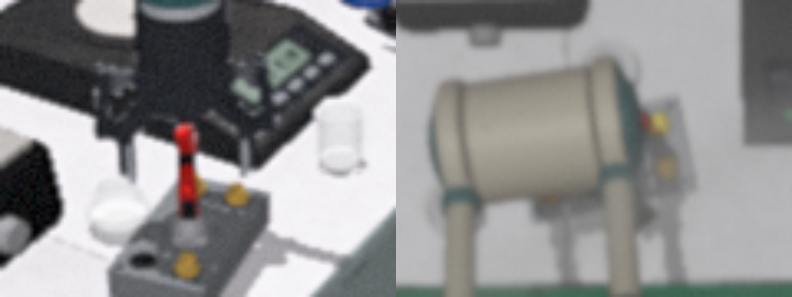

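The fingers straddle the red handle evenly, at about (125,150) and (247,150) with the handle at (187,160). I'm closing now.

```bash
python3 -m creep '{"delta_pos":[[0,0,0],[0,0,0],[0,0,0],[0,0,0],[0,0,0],[0,0,0],[0,0,0]],"dr":[[0,0,0],[0,0,0],[0,0,0],[0,0,0],[0,0,0],[0,0,0],[0,0,0]]}' -1 100
python3 go.py .4635 .1305 .069 35.8
```

```text
clock: 4.4
position: [0.4646, 0.1314, 0.0695]
ee_rot: [0.63, 0.322, 0.629, -0.322]
contact_force: [-0.0, 1.5, 2.9]
width: 0.0142
clock 4.4 pos [0.4646 0.1314 0.0695] yawY 35.81 tilt [ 4.e-04 -0.e+00 -1.e+00] j [ 0.131  0.293  1.937 -0.     0.911 -0.494] w 0.0142 F [-0.03  1.48  2.88] M [0.017 0.105 0.003]
dpos_cm [ 0.053 -0.141  0.007] dr [ 0.0002  0.0003 -0.0004]
```

```bash
python3 -m creep '{"delta_pos":[[-1,0,0],[-3,0,0],[-6,0,0],[-9.5,0,0],[-13,-1,0.1],[-14,-4,0.6],[-14,-8,1.2],[-14,-12,1.8],[-14,-16,2.4],[-14,-18.6,2.8]],"dr":[[0,0,0],[0,0,0],[0,0,0],[0,0,0],[0,0,0],[0.05,0,0],[0.15,0,0],[0.25,0,0],[0.35,0,0],[0.45,0,0]]}' -1 100
python3 go.py .33 -.22 .209 -15; python3 go.py .47 -.3525 .209 -28|tail -1
```

```text
clock: 5.4
position: [0.3269, -0.0011, 0.2091]
ee_rot: [0.54, 0.455, 0.541, -0.456]
contact_force: [0.2, -0.8, -1.7]
width: 0.0147
clock 5.4 pos [ 0.3269 -0.0011  0.2091] yawY 9.78 tilt [-2.e-03 -6.e-04 -1.e+00] j [-2.160e-01 -9.600e-02  1.987e+00 -1.000e-03  1.252e+00 -3.860e-01] w 0.0147 F [ 0.23 -0.84 -1.71] M [-0.038 -0.026  0.025]
dpos_cm [ 2.0000e-02 -3.4130e+00  2.1629e+01] dr [0.4325 0.0007 0.002 ]
dpos_cm [-1.0000e-03  8.1320e+00  3.7065e+01] dr [0.6594 0.0009 0.002 ]
```

```bash
python3 -m creep '{"delta_pos":[[0,-0.5,3],[0,-1.2,7],[0,-2,11.5],[0,-2.8,16],[0,-3,20.5],[0,-1,24.5],[0,2,28.5],[0,5,32.5],[0,7.5,36],[0,8.1,37.05]],"dr":[[0.05,0,0],[0.12,0,0],[0.2,0,0],[0.28,0,0],[0.36,0,0],[0.44,0,0],[0.52,0,0],[0.6,0,0],[0.66,0,0],[0.66,0,0]]}' -1 100
python3 -m creep '{"delta_pos":[[0,0,0],[0,0,0],[0,0,0]],"dr":[[0,0,0],[0,0,0],[0,0,0]]}'
python3 go.py .47 -.3525 .209 -28
python3 - <<'E'
from rig import manip;import cv2
import numpy as np,pickle
i=manip.get_image("scene");j=manip.get_image("top");pickle.dump(dict(scene=i,top=j),open("d2.pkl","wb"))
a=cv2.resize(i["pixels"][90:190,275:375],None,fx=4,fy=4,interpolation=cv2.INTER_CUBIC);b=cv2.resize(j["pixels"][150:250,320:420],None,fx=4,fy=4)
cv2.imwrite("pics/g2.png",np.hstack([a,b]))
E
```

```text
clock: 6.4
position: [0.4772, -0.3544, 0.2084]
ee_rot: [0.366, 0.606, 0.364, -0.606]
contact_force: [-0.5, 0.5, -2.5]
width: 0.0142
clock: 6.7
position: [0.4728, -0.3493, 0.2094]
ee_rot: [-0.365, -0.605, -0.366, 0.606]
contact_force: [0.2, -0.9, -2.4]
width: 0.0147
clock 6.7 pos [ 0.4728 -0.3493  0.2094] yawY -27.76 tilt [-0.0013  0.0012 -1.    ] j [-0.755  0.309  1.512  0.     1.322 -0.27 ] w 0.0147 F [ 0.19 -0.9  -2.37] M [-0.049  0.022  0.029]
dpos_cm [ 0.038 -0.104  0.411] dr [ 0.0042 -0.0005  0.0017]
```

View pics/g2.png

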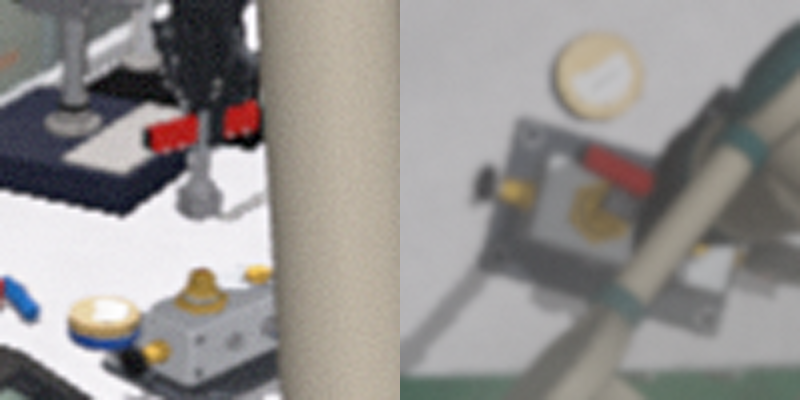

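The scene crop shows the key hanging from the gripper with its socket at crop (198,200), above the plug head at (202,280). I'll check that against the projected poses.

Run:
```python
from h import *
d=pickle.load(open("d2.pkl","rb"));s=d["scene"]
p=np.array([.4728,-.3493,.2094])
for n,P in(("grip",p+[0,0,.0187]),("socktop",p+[0,0,-.0415]),("mouth",p+[0,0,-.0595]),("headtop",[.470,-.3525,.0978]),("shoulder",[.47,-.3525,.0815])):
    q=proj(s,P)[0];print(n,q.round(1),"crop",((q-[275,90]+.5)*4-.5).round(0))
```

```text
grip [325.  121.5] crop [202. 128.]
socktop [324.3 138.3] crop [199. 195.]
mouth [324.1 143.2] crop [198. 214.]
headtop [324.7 157. ] crop [200. 270.]
shoulder [324.5 161.3] crop [200. 287.]
```

```bash
python3 -m creep '{"delta_pos":[[1,-0.08,0.35],[2.5,-0.08,0.35],[3.6,-0.08,0.35],[4,-0.08,0.35],[4,-0.08,0.35],[4,-0.08,0.35]],"dr":[[0.004,0,0],[0.004,0,0],[0.004,0,0],[0.004,0,0],[0.004,0,0],[0.004,0,0]]}'
python3 go.py .4705 -.352 .154 -28
```

```text
clock: 7.4
position: [0.4721, -0.3539, 0.1696]
ee_rot: [0.364, 0.606, 0.364, -0.606]
contact_force: [0.0, -0.1, -1.2]
width: 0.0144
clock 7.4 pos [ 0.4721 -0.3539  0.1696] yawY -28.02 tilt [ 5.e-04 -5.e-04 -1.e+00] j [-0.761  0.338  1.572 -0.     1.231 -0.272] w 0.0144 F [ 0.01 -0.07 -1.23] M [-0.026  0.03  -0.009]
dpos_cm [ 1.558 -0.23  -0.094] dr [-0.0003  0.0003 -0.0007]
```

```bash
python3 -m creep '{"delta_pos":[[0.3,-0.2,-0.1],[0.6,-0.2,-0.1],[0.6,-0.2,-0.1],[0.6,-0.2,-0.1]],"dr":[[0,0,0],[0,0,0],[0,0,0],[0,0,0]]}'
python3 -m creep '{"delta_pos":[[0,0,0],[0,0,0]],"dr":[[0,0,0],[0,0,0]]}'
python3 go.py .4705 -.352 .154 -28
```

```text
clock: 7.8
position: [0.4706, -0.3518, 0.1633]
ee_rot: [-0.364, -0.606, -0.364, 0.606]
contact_force: [0.2, -0.3, -2.6]
width: 0.0147
clock: 8.0
position: [0.4707, -0.3519, 0.1635]
ee_rot: [0.364, 0.606, 0.364, -0.606]
contact_force: [1.0, 0.8, -2.5]
width: 0.0146
clock 8.0 pos [ 0.4707 -0.3519  0.1635] yawY -28.02 tilt [ 3.e-04 -3.e-04 -1.e+00] j [-0.76   0.339  1.586 -0.     1.216 -0.271] w 0.0146 F [ 1.02  0.81 -2.54] M [0.029 0.045 0.03 ]
dpos_cm [ 0.946 -0.016  0.014] dr [-0.0003  0.0002 -0.0004]
```

```bash
python3 -m creep '{"delta_pos":[[0.3,0,0],[0.6,0,0],[0.8,0,0],[1.0,0,0],[1.0,0,0]],"dr":[[0,0,0],[0,0,0],[0,0,0],[0,0,0],[0,0,0]]}'
python3 go.py .4705 -.352 .142 -28
```

```text
clock: 8.5
position: [0.4701, -0.3515, 0.153]
ee_rot: [-0.364, -0.606, -0.365, 0.606]
contact_force: [-1.2, 0.5, -2.8]
width: 0.0148
clock 8.5 pos [ 0.4701 -0.3515  0.153 ] yawY -28.01 tilt [-1.3e-03  8.0e-04 -1.0e+00] j [-0.76   0.347  1.601 -0.     1.194 -0.271] w 0.0148 F [-1.16  0.5  -2.84] M [0.071 0.242 0.052]
dpos_cm [1.097 0.063 0.024] dr [-0.0002 -0.0001  0.0015]
```

```bash
python3 -m creep '{"delta_pos":[[0.2,0,0],[0.4,0,0],[0.6,0,0],[0.6,0,0]],"dr":[[0,0,0],[0,0,0],[0,0,0],[0,0,0]]}'
python3 go.py .4705 -.352 .142 -28
```

```text
clock: 8.9
position: [0.4695, -0.3514, 0.1474]
ee_rot: [-0.364, -0.606, -0.365, 0.607]
contact_force: [-2.5, 1.1, -0.9]
width: 0.0146
clock 8.9 pos [ 0.4695 -0.3514  0.1474] yawY -28.0 tilt [-1.8e-03  5.0e-04 -1.0e+00] j [-7.610e-01  3.510e-01  1.610e+00 -1.000e-03  1.182e+00 -2.710e-01] w 0.0146 F [-2.55  1.07 -0.86] M [0.188 0.676 0.066]
dpos_cm [0.545 0.114 0.008] dr [-0.0001  0.0004  0.0018]
```

```bash
python3 -m creep '{"delta_pos":[[0,-0.12,0],[0.2,-0.12,0],[0.4,-0.12,0],[0.5,-0.12,0],[0.5,-0.12,0]],"dr":[[0,0,0],[0,0,0],[0,0,0],[0,0,0],[0,0,0]]}'
python3 go.py .4705 -.352 .142 -28
```

```text
clock: 9.4
position: [0.4694, -0.3513, 0.1417]
ee_rot: [-0.364, -0.606, -0.364, 0.606]
contact_force: [-1.9, 0.3, -2.6]
width: 0.0143
clock 9.4 pos [ 0.4694 -0.3513  0.1417] yawY -28.02 tilt [-7.e-04  3.e-04 -1.e+00] j [-0.761  0.355  1.62  -0.     1.168 -0.272] w 0.0143 F [-1.88  0.26 -2.59] M [-0.101  0.541 -0.123]
dpos_cm [-0.029  0.131  0.008] dr [-0.0003  0.0001  0.0007]
```

```bash
python3 -m creep '{"delta_pos":[[0.05,-0.08,0],[0.1,-0.08,0],[0.1,-0.08,0]],"dr":[[0,0,0],[0,0,0],[0,0,0]]}'
python3 go.py .4705 -.352 .142 -28
python3 -m creep '{"delta_pos":[[0.05,0,0],[0.1,0,0],[0.1,0,0]],"dr":[[0,0,0],[0,0,0],[0,0,0]]}'
python3 go.py .4705 -.352 .142 -28
```

```text
clock: 9.7
position: [0.4692, -0.3512, 0.1414]
ee_rot: [0.364, 0.606, 0.364, -0.606]
contact_force: [-0.1, -0.4, -2.9]
width: 0.0144
clock 9.7 pos [ 0.4692 -0.3512  0.1414] yawY -28.02 tilt [ 8.e-04 -7.e-04 -1.e+00] j [-0.761  0.354  1.622  0.     1.164 -0.272] w 0.0144 F [-0.12 -0.45 -2.92] M [-0.056  0.151  0.172]
dpos_cm [-0.062  0.152  0.009] dr [-0.0004  0.0002 -0.0011]
clock: 10.0
position: [0.4692, -0.3512, 0.1405]
ee_rot: [0.364, 0.606, 0.364, -0.606]
contact_force: [-1.1, -0.4, -2.5]
width: 0.0146
clock 10.0 pos [ 0.4692 -0.3512  0.1405] yawY -28.02 tilt [ 8.e-04 -7.e-04 -1.e+00] j [-0.761  0.355  1.623  0.     1.162 -0.272] w 0.0146 F [-1.06 -0.39 -2.51] M [-0.262  0.114 -0.067]
dpos_cm [-0.15   0.155  0.012] dr [-0.0004  0.0003 -0.0011]
```

```bash
cat > rd.py <<'E'
from rig import manip;import numpy as np,sys
L=[]
for _ in range(int(sys.argv[1]) if len(sys.argv)>1 else 4):
    manip.get_image("scene");s=manip.get_state();M=np.array(s["ee_rot"])
    L.append(np.r_[s["contact_force"],s["moment"],s["effort"][5],s["position"]*1e3,s["qpos"][0]-s["qpos"][5]])
L=np.array(L);print("t",round(s["clock"],2),"F",L.mean(0)[:3].round(2),"M",L.mean(0)[3:6].round(3),"sdMz",L.std(0)[5].round(3),"e6",L.mean(0)[6].round(4),"sd",L.std(0)[6].round(4),"pos",L.mean(0)[7:10].round(2),"yaw",L.mean(0)[10].round(4),"j6",s["qpos"][5].round(4))
E
python3 rd.py 4
python3 -m creep '{"delta_pos":[[0.05,0,0],[0.1,0,0],[0.1,0,0]],"dr":[[0,0,0],[0,0,0],[0,0,0]]}'; python3 rd.py 3
```

```text
t 10.2 F [-0.02 -1.1  -2.2 ] M [-0.294  0.104 -0.103] sdMz 0.021 e6 0.0084 sd 0.002 pos [ 469.15 -351.17  140.49] yaw -0.4891 j6 -0.2722
clock: 10.5
position: [0.4692, -0.3513, 0.1404]
ee_rot: [0.365, 0.606, 0.363, -0.606]
contact_force: [-1.0, -0.2, 5.5]
width: 0.0145
t 10.65 F [-1.02  0.14  5.09] M [ 0.031  0.275 -0.003] sdMz 0.02 e6 0.0106 sd 0.0018 pos [ 469.23 -351.26  140.42] yaw -0.489 j6 -0.2723
```

```bash
python3 -m creep '{"delta_pos":[[-0.04,0,0],[-0.04,0,0],[-0.04,0,0],[-0.04,0,0]],"dr":[[0.03,0,0],[0.06,0,0],[0.09,0,0],[0.12,0,0]]}'; python3 rd.py 2
python3 -m creep '{"delta_pos":[[0,0,0],[0,0,0],[0,0,0],[0,0,0]],"dr":[[0.03,0,0],[0.06,0,0],[0.09,0,0],[0.12,0,0]]}'; python3 rd.py 2
```

```text
clock: 11.05
position: [0.4682, -0.3514, 0.1404]
ee_rot: [-0.327, -0.627, -0.326, 0.628]
contact_force: [-3.6, -0.9, 6.5]
width: 0.0148
t 11.15 F [-2.91 -1.04  6.8 ] M [-0.142  0.664 -0.015] sdMz 0.005 e6 0.0998 sd 0.001 pos [ 468.26 -351.42  140.39] yaw -0.6118 j6 -0.1506
clock: 11.55
position: [0.4682, -0.3513, 0.1403]
ee_rot: [-0.288, -0.645, -0.288, 0.646]
contact_force: [-3.2, -1.0, 5.9]
width: 0.0148
t 11.65 F [-2.69 -0.59  6.52] M [-0.154  0.618 -0.019] sdMz 0.038 e6 0.0876 sd 0.006 pos [ 468.2  -351.32  140.34] yaw -0.7318 j6 -0.0306
```

```bash
python3 -m creep '{"delta_pos":[[-0.05,-0.06,0.05],[-0.05,-0.06,0.05],[-0.05,-0.06,0.05],[-0.05,-0.06,0.05]],"dr":[[0.03,0,0],[0.06,0,0],[0.09,0,0],[0.1,0,0]]}'; python3 rd.py 3
python3 -m creep '{"delta_pos":[[0,0,0],[0,0,0],[0,0,0]],"dr":[[0.03,0,0],[0.06,0,0],[0.08,0,0]]}'; python3 rd.py 3
```

```text
clock: 12.05
position: [0.468, -0.3512, 0.1403]
ee_rot: [-0.256, -0.659, -0.256, 0.659]
contact_force: [-1.1, -2.2, 3.1]
width: 0.0141
t 12.2 F [-2.01 -1.76  3.68] M [-0.326  0.4    0.038] sdMz 0.026 e6 0.0528 sd 0.0209 pos [ 468.   -351.16  140.33] yaw -0.8298 j6 0.067
clock: 12.5
position: [0.468, -0.3511, 0.1403]
ee_rot: [-0.23, -0.669, -0.229, 0.669]
contact_force: [-1.5, -2.1, 3.6]
width: 0.0149
t 12.65 F [-2.59 -2.21  4.48] M [-0.402  0.487  0.102] sdMz 0.047 e6 0.1432 sd 0.0338 pos [ 468.01 -351.06  140.32] yaw -0.9097 j6 0.1468
```

```bash
python3 rd.py 5; python3 -m creep '{"delta_pos":[[0,0,0],[0,0,0],[0,0,0],[0,0,0]],"dr":[[0.02,0,0],[0.04,0,0],[0.05,0,0],[0.05,0,0]]}'; python3 rd.py 5
```

```text
t 12.9 F [-2.42 -1.96  4.8 ] M [-0.411  0.512  0.072] sdMz 0.019 e6 0.0738 sd 0.0014 pos [ 468.02 -351.05  140.32] yaw -0.909 j6 0.1468
clock: 13.3
position: [0.468, -0.351, 0.1403]
ee_rot: [-0.213, -0.674, -0.213, 0.674]
contact_force: [-2.0, -2.2, 6.0]
width: 0.0146
t 13.55 F [-2.57 -2.29  4.8 ] M [-0.39   0.513  0.226] sdMz 0.028 e6 0.2118 sd 0.0025 pos [ 468.   -351.01  140.31] yaw -0.9586 j6 0.1964
```

```bash
python3 -m creep '{"delta_pos":[[0,0,0],[0,0,0],[0,0,0],[0,0,0]],"dr":[[0.02,0,0],[0.04,0,0],[0.05,0,0],[0.05,0,0]]}'; python3 rd.py 5
```

```text
clock: 13.95
position: [0.468, -0.351, 0.1403]
ee_rot: [-0.196, -0.679, -0.196, 0.679]
contact_force: [-3.1, -1.7, 5.1]
width: 0.0147
t 14.2 F [-2.23 -2.    5.3 ] M [-0.355  0.512  0.307] sdMz 0.034 e6 0.3001 sd 0.0025 pos [ 468.   -350.95  140.32] yaw -1.0083 j6 0.2462
```

Bite is clear: 0.07, then 0.21, then 0.30 N·m, about 1.8 N·m/rad, with both sensors agreeing. I'll relax the lean slightly and turn on in small steps.

```bash
python3 -m creep '{"delta_pos":[[-0.03,0,0],[-0.03,0,0],[-0.03,0,0],[-0.03,0,0]],"dr":[[0.02,0,0],[0.04,0,0],[0.05,0,0],[0.05,0,0]]}'; python3 rd.py 6
```

```text
clock: 14.6
position: [0.468, -0.3509, 0.1403]
ee_rot: [-0.179, -0.684, -0.179, 0.684]
contact_force: [-2.4, -2.2, 2.4]
width: 0.0143
t 14.9 F [-1.63 -2.23  2.14] M [-0.484  0.418  0.372] sdMz 0.024 e6 0.3792 sd 0.0029 pos [ 467.97 -350.89  140.32] yaw -1.059 j6 0.2968
```

```bash
python3 -m creep '{"delta_pos":[[0,0,0],[0,0,0],[0,0,0],[0,0,0],[0,0,0]],"dr":[[0.02,0,0],[0.04,0,0],[0.06,0,0],[0.065,0,0],[0.065,0,0]]}'; python3 rd.py 8
```

```text
clock: 15.4
position: [0.468, -0.3508, 0.1403]
ee_rot: [-0.157, -0.689, -0.157, 0.69]
contact_force: [-1.9, -3.2, 1.0]
width: 0.0144
t 15.8 F [-1.68 -2.41  0.14] M [-0.501  0.391  0.487] sdMz 0.027 e6 0.4851 sd 0.0018 pos [ 467.97 -350.8   140.34] yaw -1.124 j6 0.3619
```

Torque is 0.485 N·m on both sensors, with little lean. I'm backing off into the socket's play and then lifting.

```bash
python3 -m creep '{"delta_pos":[[0,0,0],[0,0,0],[0,0,0],[0,0,0],[0,0,0]],"dr":[[-0.02,0,0],[-0.05,0,0],[-0.08,0,0],[-0.09,0,0],[-0.09,0,0]]}'; python3 rd.py 3
```

```text
clock: 16.3
position: [0.468, -0.3505, 0.1403]
ee_rot: [0.187, 0.682, 0.188, -0.682]
contact_force: [-1.8, -1.6, -1.2]
width: 0.0144
t 16.45 F [-1.57 -1.37 -1.7 ] M [-0.407  0.381 -0.05 ] sdMz 0.024 e6 0.0145 sd 0.0077 pos [ 468.04 -350.58  140.36] yaw -1.0341 j6 0.272
```

```bash
python3 -m creep '{"delta_pos":[[-0.4,0,0],[-1,0,0],[-1.6,0,0],[-2.2,0,0],[-3,0,0],[-4.5,0,0],[-6,0,0],[-7,0,0]],"dr":[[0,0,0],[0,0,0],[0,0,0],[0,0,0],[0,0,0],[0,0,0],[0,0,0],[0,0,0]]}'; python3 rd.py 2
python3 go.py .33 -.22 .21 -45;python3 go.py .33 0 .21 0 |tail -1;python3 go.py .4646 .1314 .21 35.8 |tail -1
```

```text
clock: 17.25
position: [0.4685, -0.351, 0.2123]
ee_rot: [0.188, 0.682, 0.187, -0.681]
contact_force: [-0.6, 0.4, -2.8]
width: 0.0145
t 17.35 F [ 0.18  0.09 -2.35] M [-0.    -0.009  0.045] sdMz 0.019 e6 0.0 sd 0.0 pos [ 469.02 -351.5   213.11] yaw -1.0339 j6 0.2718
clock 17.35 pos [ 0.4689 -0.3515  0.2126] yawY -59.24 tilt [ 0.003  -0.0026 -1.    ] j [-0.762  0.301  1.516  0.     1.321  0.272] w 0.0145 F [ 0.08 -0.13 -2.88] M [ 0.001 -0.019  0.064]
dpos_cm [  0.18  -18.404   5.214] dr [-0.2485 -0.0008 -0.0039]
dpos_cm [  0.124 -37.308  -6.038] dr [-1.0339e+00  8.0000e-04 -4.0000e-03]
dpos_cm [  0.131 -41.716 -24.325] dr [-1.6588  0.0021 -0.0039]
```

```bash
python3 -m creep '{"delta_pos":[[0,-2,0.6],[0,-6,1.7],[0,-10.5,3],[0,-15,4.2],[0,-19,4.5],[0,-23,2.5],[0,-27,0.2],[0,-31,-2.2],[0,-35,-4.6],[0,-37.3,-6]],"dr":[[-0.05,0,0],[-0.15,0,0],[-0.25,0,0],[-0.36,0,0],[-0.47,0,0],[-0.58,0,0],[-0.7,0,0],[-0.82,0,0],[-0.93,0,0],[-1.03,0,0]]}'
python3 go.py .4646 .1314 .21 35.8
```

```text
clock: 18.35
position: [0.3273, 0.0033, 0.2102]
ee_rot: [0.5, 0.5, 0.501, -0.499]
contact_force: [0.2, -1.3, -2.8]
width: 0.0145
clock 18.35 pos [0.3273 0.0033 0.2102] yawY 0.1 tilt [-6.0e-04  1.7e-03 -1.0e+00] j [-0.205 -0.097  1.986  0.002  1.254 -0.208] w 0.0145 F [ 0.2  -1.28 -2.83] M [-0.013 -0.043 -0.055]
dpos_cm [  0.029  13.755 -12.782] dr [-6.23e-01 -1.80e-03  1.00e-04]
```

```bash
python3 -m creep '{"delta_pos":[[0,1.5,-1.4],[0,4.5,-4],[0,8,-7.2],[0,11,-10.2],[0,13,-12.2],[0,13.75,-12.8],[0,13.75,-12.8],[0,13.75,-12.8],[0,13.75,-12.8]],"dr":[[-0.08,0,0],[-0.2,0,0],[-0.33,0,0],[-0.46,0,0],[-0.58,0,0],[-0.623,0,0],[-0.623,0,0],[-0.623,0,0],[-0.623,0,0]]}'
python3 go.py .4646 .1314 .12 35.8
python3 - <<'E'
from rig import manip;import cv2
import numpy as np,pickle
from h import *
i=manip.get_image("scene");j=manip.get_image("top");p=manip.get_state()["position"];print(p)
for n,P in(("grip",p+[0,0,.0187]),("socktop",p+[0,0,-.0415]),("mouth",p+[0,0,-.0595])):
    q=proj(i,P)[0];print(n,((q-[190,140]+.5)*4-.5).round(0))
a=cv2.resize(i["pixels"][140:270,190:290],None,fx=4,fy=4,interpolation=cv2.INTER_CUBIC);b=cv2.resize(j["pixels"][140:270,320:420],None,fx=4,fy=4,interpolation=cv2.INTER_CUBIC)
cv2.imwrite("pics/g3.png",np.hstack([a,b]))
E
```

```text
clock: 19.25
position: [0.4658, 0.1272, 0.2102]
ee_rot: [0.628, 0.324, 0.629, -0.325]
contact_force: [-0.8, 0.3, -1.6]
width: 0.0143
clock 19.25 pos [0.4658 0.1272 0.2102] yawY 35.39 tilt [-1.2e-03 -5.0e-04 -1.0e+00] j [ 0.123  0.151  1.726 -0.     1.266 -0.495] w 0.0143 F [-0.8   0.29 -1.62] M [-0.016  0.015  0.02 ]
dpos_cm [ 9.022  0.159 -0.411] dr [-0.0071 -0.0003  0.0012]
[0.46612771 0.12715908 0.21055643]
grip [218. 160.]
socktop [222. 241.]
mouth [223. 264.]
```

View pics/g3.png

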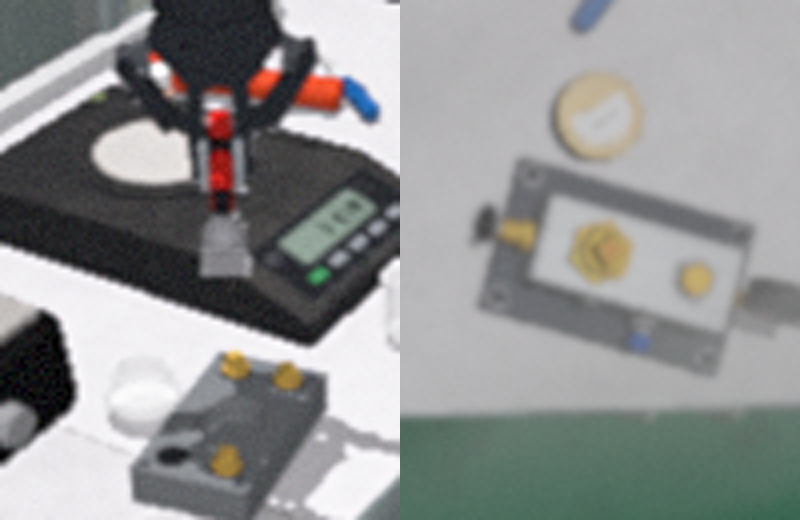

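The left crop shows the key hanging upright with its mouth at (225,272), matching the projection, above an undisturbed stand. The right crop shows the manifold and pot unmoved and the plug turned. Next I lower the key.

```bash
python3 -m creep '{"delta_pos":[[1,0.11,-0.4],[3,0.11,-0.4],[6,0.11,-0.4],[8.5,0.11,-0.4],[10.5,0.11,-0.4],[11.3,0.11,-0.4],[11.3,0.11,-0.4],[11.3,0.11,-0.4]],"dr":[[-0.007,0,0],[-0.007,0,0],[-0.007,0,0],[-0.007,0,0],[-0.007,0,0],[-0.007,0,0],[-0.007,0,0],[-0.007,0,0]]}'
python3 rd.py 2; python3 go.py .4642 .1311 .0695 35.8
```

```text
clock: 20.15
position: [0.466, 0.1318, 0.098]
ee_rot: [0.63, 0.322, 0.629, -0.322]
contact_force: [0.3, 0.0, -2.5]
width: 0.0142
t 20.25 F [-0.2   1.01 -2.03] M [-0.006 -0.008 -0.007] sdMz 0.016 e6 0.0003 sd 0.0001 pos [466.41 131.83  98.51] yaw 0.6259 j6 -0.4941
clock 20.25 pos [0.4664 0.1318 0.0986] yawY 35.86 tilt [ 2.6e-03  3.0e-04 -1.0e+00] j [ 0.132  0.258  1.897 -0.     0.984 -0.494] w 0.0142 F [ 0.26  0.58 -2.76] M [-0.039  0.007  0.009]
dpos_cm [ 2.907 -0.231 -0.075] dr [ 0.0011  0.0013 -0.0023]
```

```bash
python3 -m creep '{"delta_pos":[[0,-0.15,-0.05],[0,-0.15,-0.05],[0,-0.15,-0.05],[0,-0.15,-0.05]],"dr":[[0,0,0],[0,0,0],[0,0,0],[0,0,0]]}'
python3 rd.py 2; python3 go.py .4642 .1311 .0695 35.8
```

```text
clock: 20.65
position: [0.464, 0.1312, 0.0977]
ee_rot: [0.63, 0.322, 0.63, -0.322]
contact_force: [-0.3, 0.1, -1.7]
width: 0.0145
t 20.75 F [-0.02 -0.42 -3.16] M [ 0.001 -0.023 -0.011] sdMz 0.01 e6 0.0 sd 0.0 pos [464.   131.24  97.58] yaw 0.6259 j6 -0.4947
clock 20.75 pos [0.464  0.1312 0.0976] yawY 35.87 tilt [ 2.e-04 -0.e+00 -1.e+00] j [ 0.131  0.257  1.901 -0.     0.983 -0.495] w 0.0143 F [-0.47  0.11 -2.95] M [ 0.001 -0.04  -0.001]
dpos_cm [2.805 0.01  0.023] dr [ 0.0012  0.0001 -0.0001]
```

```bash
python3 -m creep '{"delta_pos":[[0.4,0,0],[0.8,0,0],[1.1,0,0],[1.4,0,0],[1.4,0,0]],"dr":[[0,0,0],[0,0,0],[0,0,0],[0,0,0],[0,0,0]]}'
python3 rd.py 2
```

```text
clock: 21.25
position: [0.4635, 0.1311, 0.0829]
ee_rot: [0.629, 0.321, 0.63, -0.322]
contact_force: [-0.1, -0.5, -2.3]
width: 0.0145
t 21.35 F [ 0.2   0.01 -2.47] M [ 0.013 -0.005  0.038] sdMz 0.022 e6 -0.0 sd 0.0 pos [463.81 131.18  83.23] yaw 0.6259 j6 -0.4947
```

In the pocket with no contact. I'll lower it the rest of the way.

```bash
python3 -m creep '{"delta_pos":[[0.3,0,0],[0.6,0,0],[0.9,0,0],[1.15,0,0],[1.3,0,0],[1.3,0,0]],"dr":[[0,0,0],[0,0,0],[0,0,0],[0,0,0],[0,0,0],[0,0,0]]}'
python3 rd.py 2
```

```text
clock: 21.95
position: [0.4637, 0.1312, 0.0702]
ee_rot: [0.63, 0.322, 0.63, -0.322]
contact_force: [0.4, 0.4, -3.4]
width: 0.0145
t 22.05 F [ 0.06  0.01 -2.5 ] M [-0.013 -0.036 -0.002] sdMz 0.046 e6 -0.0 sd 0.0 pos [463.93 131.2   70.41] yaw 0.6259 j6 -0.4947
```

```bash
python3 -m creep '{"delta_pos":[[0.05,0,0],[0.1,0,0],[0.1,0,0]],"dr":[[0,0,0],[0,0,0],[0,0,0]]}'
python3 rd.py 2
```

```text
clock: 22.35
position: [0.464, 0.1312, 0.0695]
ee_rot: [0.63, 0.322, 0.63, -0.322]
contact_force: [-0.4, 0.1, -2.3]
width: 0.0147
t 22.45 F [ 0.19  0.01 -2.88] M [ 0.011 -0.022  0.037] sdMz 0.015 e6 0.0004 sd 0.0 pos [464.04 131.22  69.55] yaw 0.6259 j6 -0.4947
```

```bash
python3 -m creep '{"delta_pos":[[0.05,0,0],[0.1,0,0],[0.1,0,0]],"dr":[[0,0,0],[0,0,0],[0,0,0]]}'
python3 rd.py 2
```

```text
clock: 22.75
position: [0.4642, 0.1313, 0.0695]
ee_rot: [0.63, 0.322, 0.629, -0.322]
contact_force: [-2.2, -0.9, 6.3]
width: 0.0147
t 22.85 F [-1.44 -0.07  6.67] M [-0.102  0.451 -0.013] sdMz 0.005 e6 -0.0012 sd 0.0 pos [464.18 131.26  69.47] yaw 0.626 j6 -0.4947
```

```bash
python3 -m creep '{"delta_pos":[[-0.07,0,0],[-0.07,0,0],[-0.07,0,0]],"dr":[[0,0,0],[0,0,0],[0,0,0]]}'
python3 -m creep '{"delta_pos":[[0,0,0],[0,0,0],[0,0,0],[0,0,0],[0,0,0],[0,0,0],[0,0,0],[0,0,0]],"dr":[[0,0,0],[0,0,0],[0,0,0],[0,0,0],[0,0,0],[0,0,0],[0,0,0],[0,0,0]]}' 1
python3 -m creep '{"delta_pos":[[-0.7,0,0],[-2,0,0],[-4.5,0,0],[-8,0,0],[-12,0,0],[-14,-3,0],[-14,-7,0],[-14,-11,0],[-14,-15,0],[-14,-17,0]],"dr":[[0,0,0],[0,0,0],[0,0,0],[0,0,0],[0,0,0],[0,0,0],[0,0,0],[0,0,0],[0,0,0],[0,0,0]]}' 1
python3 -m creep '{"delta_pos":[[0,0,0],[0,0,0],[0,0,0]],"dr":[[0,0,0],[0,0,0],[0,0,0]]}'
python3 - <<'E'
from rig import manip
from h import *
i=manip.get_image("scene");j=manip.get_image("top");pickle.dump(dict(scene=i,top=j),open("d3.pkl","wb"))
a=cv2.resize(i["pixels"][130:270,200:360],None,fx=4,fy=4,interpolation=cv2.INTER_CUBIC)[:,:]
b=cv2.resize(j["pixels"][150:250,140:440],None,fx=2.1,fy=2.1,interpolation=cv2.INTER_CUBIC)
b=cv2.copyMakeBorder(b,0,0,0,640-b.shape[1],cv2.BORDER_CONSTANT)
o=np.vstack([a,b]);o=cv2.resize(o,None,fx=.77,fy=.77);cv2.imwrite("pics/g4.png",o);print(o.shape)
E
```

```text
clock: 23.15
position: [0.4641, 0.1312, 0.0695]
ee_rot: [0.63, 0.322, 0.63, -0.322]
contact_force: [-0.6, 0.9, 3.9]
width: 0.0148
clock: 23.95
position: [0.4639, 0.1312, 0.0692]
ee_rot: [0.63, 0.322, 0.63, -0.322]
contact_force: [0.3, -0.6, -0.5]
width: 0.0856
clock: 24.95
position: [0.323, 0.0308, 0.2094]
ee_rot: [0.629, 0.322, 0.63, -0.322]
contact_force: [-0.0, -0.5, -0.0]
width: 0.0854
clock: 25.25
position: [0.3274, 0.0319, 0.2096]
ee_rot: [0.63, 0.322, 0.629, -0.321]
contact_force: [-0.1, 0.5, 0.6]
width: 0.0852
(593, 493, 3)
```

View pics/g4.png

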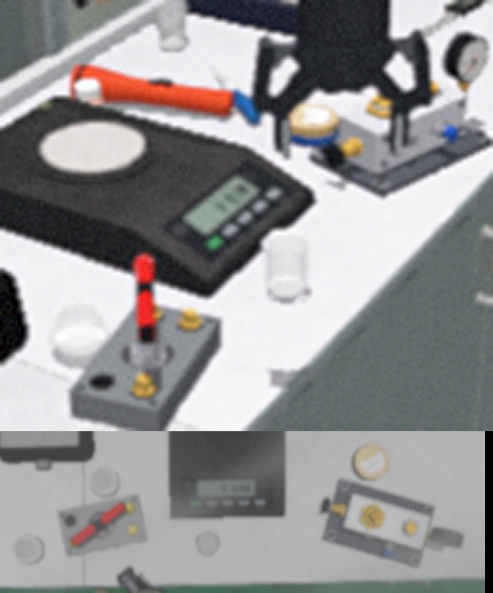

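The key stands upright in its pocket at about (147,310). The jars, beaker and pot are where they were, and the gripper is clear of everything. Handing in.

```bash
python3 -c "
from rig import manip
print(manip.sign_off())"
```

```text
the job is handed in; nothing more can be done
None
```

The plug is snug at about 0.485 N·m, the T-key is back upright in its stand, and the job was handed in at about 25 s on the robot clock.

- **Seating:** I lowered the key until I felt the shoulder. The socket mouth stopped at about 81 mm above the bench, against the 81.5 mm the cameras gave for the shoulder. I eased the downward force off before the final turning.
- **Turning:** The gripper turned about 0.64 rad clockwise, including the socket's play. The resistance was 0.07 N·m just before the bite, then rose through 0.21, 0.30 and 0.38 to 0.485 N·m.
- **Torque check:** Both readings agreed at the end: 0.485 N·m from the last joint and 0.487 N·m from the wrist. At low torque the wrist reading drifted by about 0.1 N·m, so I went by the last joint there. The remaining lean on the key was under 3 N.
- **Release:** I turned back 0.09 rad within the socket's play, until the torque was near zero, before lifting off. So the plug should not have been turned back.
- **Final check:** The last picture shows the key in its pocket, the jars, beaker and pot apparently where they were, and the gripper touching nothing. I did not measure the plug's final angle with the cameras.

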